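Roll a cavity resonator up into its test nest and engage the probe

TASK

The brass cavity resonator lies at the foot of the test nest's shallow ramp and would roll back if let go on the way. With closed fingertips, gripping and lifting nothing, push it up the ramp slowly and steadily until it meets the stop and both red side catches have snapped in behind it. Then push the blue probe carriage fully home so that its probe enters the end of the resonator, and leave the tools round the nest where they are.

Things in the scene. Friction and masses are not known exactly. Their poses are not given: they have to be found in the camera images.
- nest: Test nest fixed to the bench: grey base plate 256 x 124 mm, origin at the centre of its underside on the bench; +x points uphill, +y to the side of the probe carriage, z up. It carries a 7 degree aluminium ramp from x = -118 to +118 mm, its surface 33 mm above the bench at x = 0. Black guide walls, 14 mm above the ramp's surface, have their inner faces at y = +-47 mm.
- seat (a point): Where the resonator's axis lies once nested: mid-way between the walls, 25 mm above the ramp's surface. Axes: x uphill along the slope, y as the nest's, z normal to the slope. The stop (dark steel block 70 mm wide, 42 mm above the ramp, two white buttons) stops the resonator's centre at x = +1.5 mm of this frame; the catches hold it from rolling back beyond about x = -1 mm.
- ramp_foot (a point): Where the resonator's axis lies at the start: 25 mm above the ramp's surface, 163.5 mm downhill of the seat, axes as the seat's. A black lip 10 mm high across the foot of the ramp keeps it there; the lip's outer face is 28 mm downhill of this point.
- resonator: Loose polished brass cylinder with two silver bands, 50 mm in diameter, 90 mm long, about 0.45 kg; origin at its centre, own y along its axis (x and z turn as it rolls); bore 18 mm wide, 16 mm deep in each end. Rolls freely: let go on the ramp it runs back at up to 0.4 m/s. Push it at its downhill side at axis height, at 0.05 to 0.1 m/s; it must not exceed 0.25 m/s.
- catch_near (a joint): Red spring catch on the +y wall: bar 9 mm high at the height of the resonator's axis, from its pivot 66 mm downhill of the seat to its nose 25 mm downhill of it. 0 rad = swung in (rest), nose 38 mm from the lane's middle, so 76 mm are free between the two noses. The passing resonator pushes it out by about 0.2 rad (about 1 N); it springs back to 0 behind it.
- catch_far (a joint): The same catch on the -y wall, mirrored; 0 rad = swung in, positive = pushed outward.
- probe_slide (a joint): Travel of the blue probe carriage along the nest's -y: 0 = drawn back, 0.022 m = fully home against its dark end stop, with the probe 12 mm inside the resonator's bore. Slides with 1.2 N of friction and stays where it is left. Its brass probe is 10 mm thick with a round end; pushed in first, it would bar the resonator's way.
- push_plate (a point): Middle of the outer face of the carriage's white push plate, which looks along the nest's +y and is to be pushed along -y. The plate is 40 mm wide along the ramp and 40 mm high (5 to 45 mm above the deck) and moves with the carriage; the deck's shelf, 25 mm below this point, reaches 15 mm beyond it. Axes as the seat's.
- adapter: Gold coaxial adapter standing loose on end, 20 mm wide, 34 mm high, on the -y side of the nest; origin under its centre. Bystander.
- load: White coaxial load with a red top, standing loose on end, 21 mm wide, 32 mm high, on the -y side of the nest; origin under its centre. Bystander.
- torque_wrench: Torque wrench with a red sleeve lying loose on the +y side of the nest, 146 x 21 x 21 mm, long axis its own y; origin under its centre. Bystander.
- loupe: Black loupe standing loose to the left of the nest, 33 mm wide, 29 mm high; origin under its centre. Bystander.
- jar: White screw-top specimen jar, loose, 47 mm wide, 50 mm high; origin under its centre. Bystander.
There are look-alikes about, which are no part of the job. There is more than one size of the resonator; the one meant has the size given above.

How it is judged:
By the outcome, as a careful person would: the job done as asked, in the order asked, and still so for the second after the job is handed in, with the robot touching nothing.
It also fails if it takes over 48 s, if anything falls off the work surface, if the arm or the gripper's body presses on something with over 40 N, if the wrist force passes 120 N, or if a joint passes its speed limit or range.

ROBOT

A 7-joint arm with a two-finger parallel gripper is mounted at the origin on a cart in front of the work surface, level with it; the furniture and walls round the work are solid. World frame = base frame: x ahead of the robot, y to its left, z up, the work surface at z = 0. Lengths are in m, angles in rad, forces in N, time in s.
With the tool pointing down it reaches from about 0.4 to 0.875 m from the base axis. Payload 19.3 kg.
Tool frame: the origin (TCP) lies at the very end of the fingers, on their centre line; the grasp point (between the pads) lies 19 mm behind it; z points along the fingers, y is the line along which they close (so a half turn about z gives the same grasp; the last joint's range is limited). The gripper opens to 85 mm and grips with 20 to 120 N. Pads are 22 mm wide; open, the fingers measure 114 mm over their backs; the gripper's body (76 mm by 85 mm) begins 54 mm behind the grasp point. The pads swing forward as they close: fully open they stand 13 mm farther back than shut.
Start: joints at [-1.375, 0.521, -0.036, 1.599, 0.021, 1.021, -0.113], TCP at [0.164, 0.603, 0.231] pointing down, gripper open.
Joint ranges: [-2.91, 2.91], [-0.3, 2.13], [-1.5, 1.42], [0.17, 2.43], [-1.26, 4.41], [0.16, 1.93], [-2.52, 2.52]. Speed limits (rad/s): [1.89, 1.89, 2.39, 2.39, 3.01, 3.01, 3.01].

INTERFACE

Orientations are given as [roll, pitch, yaw] about the fixed x, y, z axes, in that order (R = Rz(yaw) Ry(pitch) Rx(roll)).
In Python, from workcell import bot gives the robot as it stands.
- The arm moves only by the tool servo_tool, never from a script. Its argument "plan" is a list of rows, each a list of 7 numbers: the finger opening in cm, from 0 to 8.54, then the shift along the tool's x, y, z in cm, then the turn, a rotation vector about the tool's x, y, z in degrees. In form: [[fingers, x, y, z, wx, wy, wz], ...]. A call has 1 to 10 rows; each row is the pose to reach, as a shift and turn from the pose commanded when the call began, along the tool's axes at that moment; what a row does not reach only later rows make up. A row lasts 1/10 s, in which the tool goes at most 50 mm and 8.59 degrees, less where a joint would pass 70% of its speed; a pose out of reach is approached as far as the arm can. A call with a gripper value outside its range is refused whole. The fingers move at their own pace and stop on an object; "force" is the grip in N (left out, the last holds). Time passes only in rows, so rows that repeat a pose let the fingers close. It gives the time, the measured TCP pose, the force, the opening and the grip force at its end, in the units of the state.
- bot.observe(): the state, without advancing time (a new reading comes with each control period).
- bot.grab_frame(name): name is "scene" or "top"; returns a dict with "frame" (400x640x3 uint8, blue, green, red), "mtx" (3x3 intrinsics, pixels), "R" (3x3) and "t" (3): a world point X has camera coordinates R X + t. Camera axes: x right, y down, z forward; pixel columns grow to the right and rows downward; lengths in m; the calibration is good to about 2 mm. A picture is of the moment at which its call begins. There is no depth.
- bot.job_done(): hands the job in; it is judged then, once.
The state is a dict: "clock": time; "qpos": joint angles; "qd": joint speeds; "joint_efforts": joint torques, N m; "position": TCP position; "tool_rot": TCP orientation; "force": force on the tool from outside, world axes, zero at the start; "moment": the same for the moment, N m; "grip_width": finger opening in m; "finger_force": force on a finger pad.
Only numpy, scipy, OpenCV 4.12 (cv2) and the standard library are available. Lean on these libraries where they do the work, as an engineer would, in place of code of your own. Each camera call takes 0.05 s, during which the arm holds its last target. There are 200 camera calls.

## Working session

There is one attempt and no reset: what is moved stays moved. The work goes in short steps, Python scripts to look and compute and a tool call to move; the robot and the scene stay as the last step left them, time stands still between calls to the robot, and variables do not carry over. Pictures are saved under pics/ and viewed, at most 10 in all, crops included, and the job is handed in when it is done.

Besides the shell and the picture viewer there is one more tool, called after "Request:" by a JSON object that holds its "method" and its "body". servo_tool: Moves the arm, as the interface text tells. Its arguments: {"type":"object","properties":{"plan":{"type":"array","items":{"type":"array","items":{"type":"number"}}},"force":{"type":"number"}},"required":["plan"]}

```bash
mkdir -p pics; python3 - <<'E'
from workcell import bot
import cv2, numpy as np
for n in("scene","top"):
    f=bot.grab_frame(n); cv2.imwrite(f"pics/{n}0.png",f["frame"]); np.savez(f"{n}0.npz",**f)
    print(n,f["mtx"].tolist(),(-f["R"].T@f["t"]).round(3),f["R"].round(3).tolist())
s=bot.observe(); print(s)
E
```

```text
scene [[508.6090604681864, 0.0, 325.5005981985475], [0.0, 508.6090604681864, 206.52946637021006], [0.0, 0.0, 1.0]] [ 0.115 -0.401  0.786] [[0.667, -0.745, 0.008], [-0.552, -0.5, -0.667], [0.501, 0.441, -0.745]]
top [[383.2376400350522, 0.0, 312.4567556389482], [0.0, 383.2376400350522, 203.82761656440476], [0.0, 0.0, 1.0]] [0.401 0.029 0.904] [[0.052, -0.999, 0.004], [-0.977, -0.052, -0.208], [0.208, 0.007, -0.978]]
{'clock': 0.1, 'qpos': array([-1.37523707,  0.52196975, -0.03634798,  1.59994004,  0.02121208,
        1.02107712, -0.11280027]), 'qd': array([-1.72303903e-04, -2.58873129e-03, -2.02632193e-04, -1.61968491e-03,
        1.41581052e-05, -9.78216725e-04, -1.52126810e-03]), 'joint_efforts': array([ 3.47572379e-03, -9.28477120e+01,  1.98357515e+00, -3.70532942e+01,
        1.81190501e-02,  5.31179103e-03,  3.15574391e-05]), 'position': array([0.16409781, 0.60276992, 0.23077741]), 'tool_rot': array([-3.14058615e+00,  6.94191874e-05,  2.87584612e+00]), 'force': array([ 0.94821015,  0.08434202, -0.2413208 ]), 'moment': array([ 0.02407143, -0.0221623 ,  0.00370828]), 'finger_force': 0.0, 'grip_width': 0.08555275569130584}
```

View pics/scene0.png

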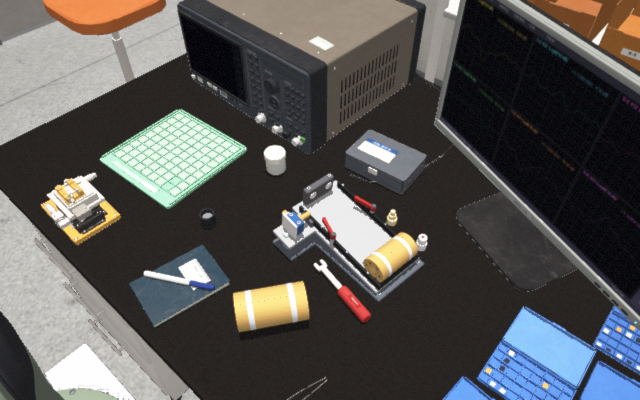

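View pics/top0.png

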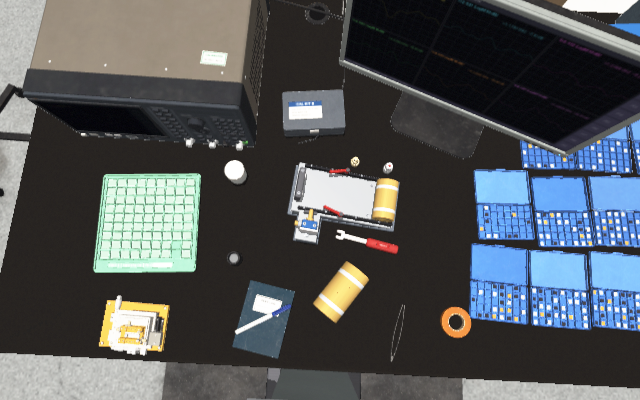

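The scene shows the nest, with its resonator at the ramp foot, around scene (390,257) and top (385,200). Uphill points left in the top view, which is about world +y. These could be mistaken for the resonator:
- the larger brass cylinder lying loose at top (341,292) / scene (271,306)
- the orange reel at top (456,322)

I choose the cylinder on the ramp and will check it in close crops.

```bash
python3 - <<'E'
import cv2, numpy as np
a=np.load("top0.npz")["frame"][155:250,282:412]; b=np.load("scene0.npz")["frame"][168:300,265:435]
def grid(im,x0,y0,k):
    o=cv2.resize(im,None,fx=k,fy=k,interpolation=cv2.INTER_CUBIC)
    for v in range(-(-x0//20)*20,x0+im.shape[1],20): cv2.putText(o,str(v),(int((v-x0)*k),10),0,.4,(0,255,255)); cv2.line(o,(int((v-x0+.5)*k),12),(int((v-x0+.5)*k),18),(0,255,255))
    for v in range(-(-y0//20)*20,y0+im.shape[0],20): cv2.putText(o,str(v),(0,int((v-y0+.5)*k)+4),0,.4,(0,255,255))
    return o
cv2.imwrite("pics/topc.png",grid(a,282,155,6)); cv2.imwrite("pics/scc.png",grid(b,265,168,4.5))
E
```

```text
(no output)
```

View pics/topc.png

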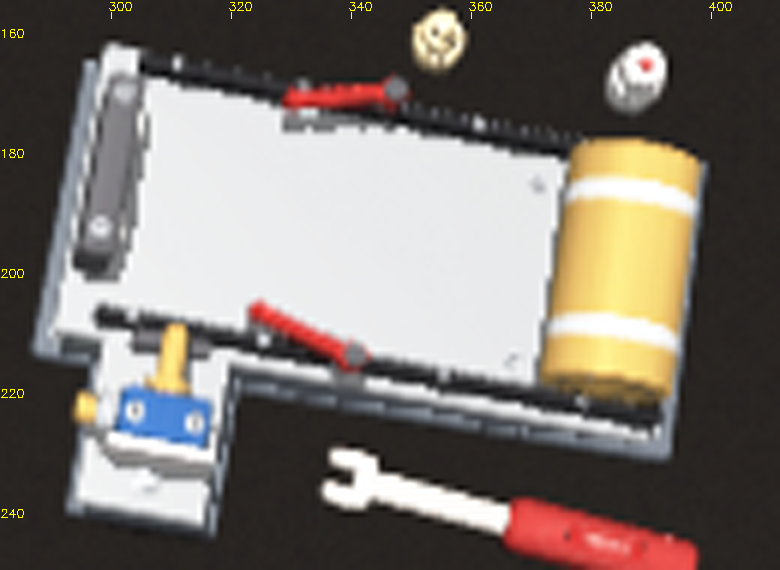

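View pics/scc.png

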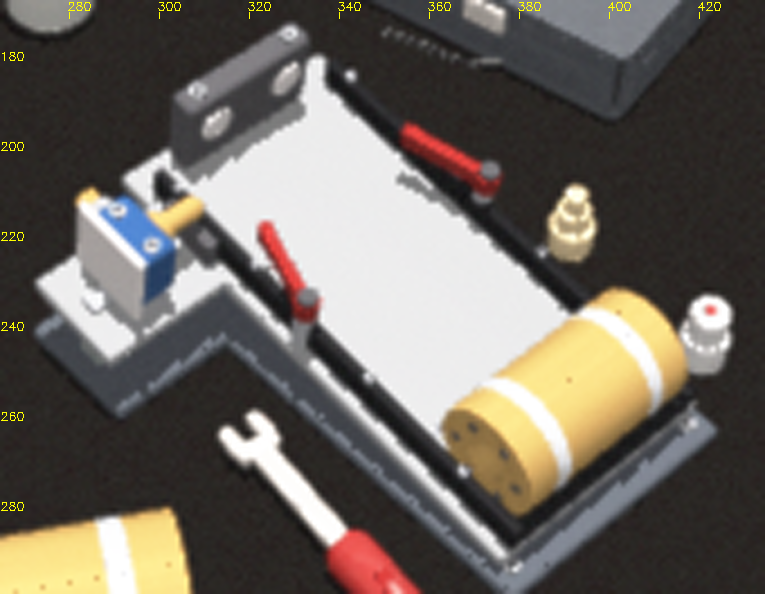

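The crops confirm the choice: two silver bands, lying at the ramp foot behind the lip. They also show the catches at scene (333,235) and (373,207), and the carriage drawn back at top (308,225). Next I fit the nest pose.

```bash
cat > h.py <<'E'
import numpy as np
from scipy.spatial.transform import Rotation as Ro
c,s=np.cos(np.radians(7)),np.sin(np.radians(7))
C={n:np.load(n+"0.npz") for n in("top","scene")}
def proj(n,X):
    f=C[n]; p=f["mtx"]@(f["R"]@X+f["t"]); return p[:2]/p[2]
def cz(n,x,y): return ((np.array([x,y])+.5)/6-.5+[282,155]) if n=="top" else ((np.array([x,y])+.5)/4.5-.5+[265,168])
def world(p,N):  # nest -> world
    return np.r_[p[:2],0]+Ro.from_euler('z',p[2]).apply(N)
def ramp(u,y,h): return np.array([u*c-h*s,y,.033+u*s+h*c])
E
cat > fit.py <<'E'
from h import *
from scipy.optimize import least_squares
B=lambda x,y:(lambda p:np.array([x,y,p[4]]))
S=lambda u,y,h:(lambda p:ramp(p[3]+u,y,h))
P=lambda u,h:(lambda p:ramp(p[3]+u,p[5],h))
ob=[("top",88,60,B(.128,-.062)),("top",35,352,B(.128,.062)),("top",668,457,B(-.128,.062)),("top",705,163,B(-.128,-.062)),
("scene",716,430,B(-.128,-.062)),
("scene",173,163,S(.0275,.035,0)),("scene",308,108,S(.0275,-.035,0)),("scene",172,97,S(.0275,.035,.042)),("scene",288,27+15,S(.0275,-.035,.042)),
("top",620,270,S(-.1635,0,.025)),
("top",105,455,P(.02,.045)),("top",212,475,P(-.02,.045)),("scene",112,258,P(0,.025))]
def r(p): return np.concatenate([proj(n,world(p,f(p)))-cz(n,x,y) for n,x,y,f in ob])
o=least_squares(r,[.45,-.02,1.6,.07,.005,.1],loss="soft_l1"); p=o.x
print(p.round(4)); 
for a,e in zip(ob,o.fun.reshape(-1,2) if 0 else r(p).reshape(-1,2)): print(a[:3],e.round(1))
for k,v in dict(seat=S(0,0,.025),foot=S(-.1635,0,.025),plate=P(0,.025),piv=S(-.066,.05,.025)).items(): print(k,world(p,v(p)).round(4))
np.save("p.npy",p)
E
python3 fit.py
```

```text
[ 0.6111 -0.0382  1.4623  0.0755  0.0051  0.1044]
('top', 88, 60) [-0.9  0.7]
('top', 35, 352) [-0.8  1.2]
('top', 668, 457) [0.4 0.8]
('top', 705, 163) [ 0.2 -0.2]
('scene', 716, 430) [ 0.7 -0.1]
('scene', 173, 163) [1.9 2.1]
('scene', 308, 108) [-1.6 -2.8]
('scene', 172, 97) [3.4 3.6]
('scene', 288, 42) [ 4.9 -1.5]
('top', 620, 270) [-0.9  0.3]
('top', 105, 455) [-0.6 -1. ]
('top', 212, 475) [-0.2 -1.1]
('scene', 112, 258) [-2.9  1.1]
seat [0.6189 0.0333 0.067 ]
foot [ 0.6013 -0.1281  0.0471]
plate [0.5151 0.0446 0.067 ]
piv [ 0.5621 -0.0264  0.059 ]
```

```bash
sed -i '/172,97\|288,27/d' fit.py; sed -i 's/^("scene",173.*$//; s/ramp(p\[3\]+u,p\[5\]/ramp(p[3]+p[6]+u,p[5]/; s/.005,.1\]/.005,.1,0]/' fit.py
python3 fit.py
cat >> h.py <<'E'
p=np.load("p.npy")
def tgt(u,y,h):
    Rn=Ro.from_euler('z',p[2]).as_matrix()
    x=Rn@[c,0,s]; z=Rn@[s,0,-c]; R=np.c_[x,np.cross(z,x),z]
    return world(p,ramp(p[3]+u,y,h)),R
def rel(u,y,h,st):
    P,R=tgt(u,y,h); R0=Ro.from_euler('xyz',st["tool_rot"])
    return np.r_[R0.inv().apply(P-st["position"])*100,np.degrees((R0.inv()*Ro.from_matrix(R)).as_rotvec())].round(2)
def where(st):
    P,R=tgt(0,0,0); return (R.T@(st["position"]-P)*1000).round(1)
E
python3 - <<'E'
from h import *
from workcell import bot
st=bot.observe()
for a in [(-.23,0,.15),(-.23,0,.06)]: print(tgt(*a)[0].round(3),rel(*a,st))
R0=Ro.from_euler('xyz',st["tool_rot"])
for w in [(.36,.48,.25),(.52,.2,.25)]: print(w,(R0.inv().apply(np.array(w)-st["position"])*100).round(1))
E
```

```text
[ 0.613  -0.0382  1.4555  0.0733  0.0031  0.1069  0.    ]
('top', 88, 60) [-0.5 -0.1]
('top', 35, 352) [-0.8  0.2]
('top', 668, 457) [0.  0.5]
('top', 705, 163) [ 0.2 -0.4]
('scene', 716, 430) [1.  0.4]
('top', 620, 270) [ 0. -0.]
('top', 105, 455) [-0.1 -0.9]
('top', 212, 475) [ 0.4 -0.9]
('scene', 112, 258) [-2.5  1.6]
seat [0.621  0.0311 0.0667]
foot [ 0.6024 -0.1301  0.0468]
plate [0.5149 0.0434 0.0668]
piv [ 0.5638 -0.0282  0.0587]
[ 0.593 -0.211  0.163] [-62.75 -67.23   6.87  -5.02   5.83  81.27]
[ 0.594 -0.2    0.073] [-62.59 -66.14  15.8   -5.02   5.83  81.27]
(0.36, 0.48, 0.25) [-22.1  -6.7  -1.9]
(0.52, 0.2, 0.25) [-44.9 -29.5  -1.9]
```

Request:
{"method": "servo_tool", "body": {"plan": [[0,-3,-0.5,-0.3,0,0,3],[0,-7,-2,-0.8,0,0,7],[0,-11,-3.5,-1.2,0,0,11],[0,-14.5,-5,-1.6,0,0,15],[0,-18,-6,-1.9,0,0,19],[0,-22,-7,-1.9,0,0,23],[0,-24.5,-9.5,-1.9,0,0,27],[0,-27,-12,-1.9,0,0,31],[0,-29.5,-14.5,-1.9,0,0,35],[0,-32,-17,-1.9,0,0,39]], "force": 30}}

```text
clock: 1.1
position: [0.4287, 0.3535, 0.2501]
tool_rot: [-3.141, 0.0, 2.192]
force: [0.4, 0.1, -0.0]
grip_width: 0.0001
finger_force: 0.0
```

```bash
python3 - <<'E'
from h import *
from workcell import bot
st=bot.observe()
print(st["clock"],st["position"],st["grip_width"],st["qpos"].round(2),where(st))
for a in [(-.23,0,.15),(-.23,0,.06)]: print(rel(*a,st))
E
```

```text
1.1 [0.42873727 0.35352981 0.25010503] 6.960649135850047e-05 [-0.94  0.4   0.19  1.77 -0.09  0.98 -0.09] [ 318.3 -228.1 -170.6]
[-55.45 -19.5    8.74  -2.6    6.69  42.16]
[-54.64 -18.76  17.68  -2.6    6.69  42.16]
```

Request:
{"method": "servo_tool", "body": {"plan": [[0,-4,-1.5,0,0,0,3],[0,-8.5,-3,0,0,0,6],[0,-13,-4.5,0.5,-0.3,0.6,9],[0,-17.5,-6,1,-0.6,1.2,13],[0,-22,-7.5,1.5,-0.9,2,17],[0,-26.5,-9,2,-1.2,3,21],[0,-31,-10.5,3,-1.5,4,25],[0,-35.5,-12,4,-1.8,5,29],[0,-40,-13.5,5,-2.1,6,33],[0,-44.5,-15.5,6,-2.6,6.7,37]]}}

```text
clock: 2.1
position: [0.5631, -0.0981, 0.1897]
tool_rot: [3.136, -0.124, 1.547]
force: [1.1, 0.2, -0.3]
grip_width: -0.0002
finger_force: 0.0
```

```bash
python3 - <<'E'
from h import *
from workcell import bot
st=bot.observe()
print(st["clock"],st["position"],where(st))
for a in [(-.23,0,.15),(-.23,0,.05)]: print(rel(*a,st))
E
```

```text
2.1 [ 0.56310082 -0.09812642  0.18972192] [-119.   -42.7 -163.5]
[-11.44   3.26   1.31  -0.31  -0.12   5.18]
[-11.46   3.31  11.31  -0.31  -0.12   5.18]
```

Request:
{"method": "servo_tool", "body": {"plan": [[0,-4,1,0.5,-0.1,0,2],[0,-8,2.3,0.9,-0.2,-0.1,4],[0,-11.4,3.3,1.3,-0.3,-0.1,5.2],[0,-11.4,3.3,4,-0.3,-0.1,5.2],[0,-11.4,3.3,7,-0.3,-0.1,5.2],[0,-11.4,3.3,9.5,-0.3,-0.1,5.2],[0,-11.4,3.3,11.3,-0.3,-0.1,5.2],[0,-11.4,3.3,11.3,-0.3,-0.1,5.2]]}}

```text
clock: 2.9
position: [0.5927, -0.1956, 0.0619]
tool_rot: [-3.137, -0.123, 1.457]
force: [0.3, 0.7, -0.0]
grip_width: -0.0002
finger_force: 0.0
```

```bash
python3 - <<'E'
from h import *
from workcell import bot
import cv2
st=bot.observe()
print(st["clock"],st["position"],where(st),st["force"])
print(rel(-.23,0,.016,st))
o=[]
for n,(x,y,w,hh) in dict(top=(290,140,150,120),scene=(300,150,150,120)).items():
    f=bot.grab_frame(n)["frame"][y:y+hh,x:x+w]; o.append(cv2.resize(f,None,fx=2.66,fy=2.66,interpolation=2))
cv2.imwrite("pics/a.png",np.hstack(o))
E
```

```text
2.9 [ 0.59268031 -0.19558801  0.06194069] [-227.3   -2.1  -48.1] [ 0.33184339  0.7187978  -0.03773435]
[-0.27  0.22  3.21 -0.26 -0.02  0.1 ]
```

View pics/a.png

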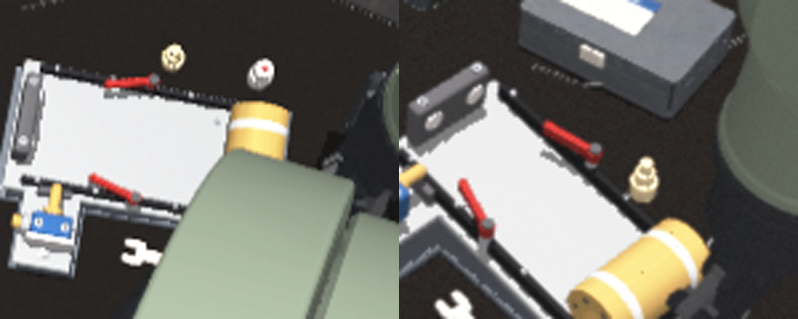

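The gripper stands downhill of the resonator, at about its middle and clear of the load. I'll lower it and start the push.

Request:
{"method": "servo_tool", "body": {"plan": [[0,-0.2,0.2,1.5,0,0,0],[0,-0.2,0.2,3.2,0,0,0],[0,-0.2,0.2,3.2,0,0,0],[0,0.3,0.2,3.2,0,0,0],[0,0.8,0.2,3.2,0,0,0],[0,1.3,0.2,3.2,0,0,0],[0,1.6,0.2,3.2,0,0,0],[0,1.9,0.2,3.2,0,0,0]]}}

```text
clock: 3.8
position: [0.5988, -0.1737, 0.0353]
tool_rot: [3.141, -0.122, 1.458]
force: [0.1, 0.4, -0.7]
grip_width: 0.0001
finger_force: 0.0
```

```bash
python3 - <<'E'
from h import *
from workcell import bot
st=bot.observe()
print(st["clock"],st["position"],where(st),st["force"])
E
```

```text
3.8 [ 0.59883856 -0.17372067  0.03529255] [-208.3    1.5  -18.9] [ 0.05729483  0.35016524 -0.6802137 ]
```

Request:
{"method": "servo_tool", "body": {"plan": [[0,0.3,0,0,0,0,0],[0,0.7,0,0,0,0,0],[0,1.1,0,0,0,0,0],[0,1.6,0,0,0,0,0],[0,2.2,0,0,0,0,0],[0,2.8,0,0,0,0,0],[0,3.4,0,0,0,0,0],[0,4.0,0,0,0,0,0],[0,4.6,0,0,0,0,0],[0,5.2,0,0,0,0,0]]}}

```text
clock: 4.8
position: [0.6045, -0.1223, 0.0413]
tool_rot: [-3.141, -0.122, 1.457]
force: [0.2, -2.4, 1.2]
grip_width: 0.0001
finger_force: 0.9
```

```bash
python3 - <<'E'
from h import *
from workcell import bot
import cv2
st=bot.observe()
print(st["clock"],where(st),st["force"],st["tool_rot"])
o=[]
for n,(x,y,w,hh) in dict(top=(280,140,150,120),scene=(270,150,150,120)).items():
    f=bot.grab_frame(n)["frame"][y:y+hh,x:x+w]; o.append(cv2.resize(f,None,fx=2.66,fy=2.66,interpolation=2))
cv2.imwrite("pics/b.png",np.hstack(o))
E
```

```text
4.8 [-156.2    1.2  -18.5] [ 0.21082738 -2.44851766  1.24510376] [-3.14143862 -0.12158283  1.45742581]
```

View pics/b.png

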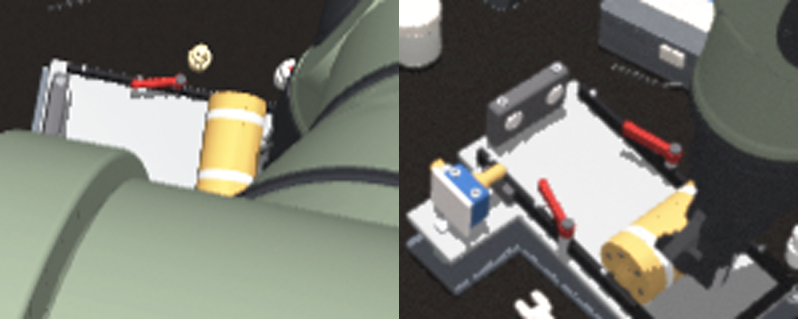

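The resonator is rolling straight up the ramp ahead of the fingers, with its axis across the lane. I'll keep going.

Request:
{"method": "servo_tool", "body": {"plan": [[0,0.6,0,0,0,0,0],[0,1.2,0,0,0,0,0],[0,1.8,0,0,0,0,0],[0,2.4,0,0,0,0,0],[0,3.0,0,0,0,0,0],[0,3.6,0,0,0,0,0],[0,4.2,0,0,0,0,0],[0,4.8,0,0,0,0,0],[0,5.4,0,0,0,0,0],[0,6.0,0,0,0,0,0]]}}

```text
clock: 5.9
position: [0.6113, -0.0641, 0.0487]
tool_rot: [3.141, -0.121, 1.457]
force: [-1.4, -5.7, 3.7]
grip_width: -0.0
finger_force: 2.8
```

Request:
{"method": "servo_tool", "body": {"plan": [[0,0.6,0,0,0,0,0],[0,1.2,0,0,0,0,0],[0,1.8,0,0,0,0,0],[0,2.4,0,0,0,0,0],[0,3.0,0,0,0,0,0],[0,3.6,0,0,0,0,0],[0,4.2,0,0,0,0,0],[0,4.7,0,0,0,0,0],[0,5.2,0,0,0,0,0],[0,5.6,0,0,0,0,0]]}}

```text
clock: 6.9
position: [0.6175, -0.008, 0.0554]
tool_rot: [-3.141, -0.122, 1.458]
force: [-1.0, -4.5, 2.0]
grip_width: -0.0001
finger_force: 2.2
```

```bash
python3 - <<'E'
from h import *
from workcell import bot
st=bot.observe()
print(st["clock"],where(st),st["force"],st["tool_rot"])
E
```

```text
6.9 [-40.3   1.  -18.5] [-1.00366724 -4.47881966  1.97737406] [-3.14148432 -0.12162793  1.45752015]
```

Request:
{"method": "servo_tool", "body": {"plan": [[0,0.3,0,0,0,0,0],[0,0.55,0,0,0,0,0],[0,0.7,0,0,0,0,0],[0,0.8,0,0,0,0,0]]}}

```text
clock: 7.3
position: [0.6178, -0.0026, 0.056]
tool_rot: [-3.141, -0.119, 1.456]
force: [-3.5, -15.9, -1.4]
grip_width: 0.0001
finger_force: 8.3
```

```bash
python3 - <<'E'
from h import *
from workcell import bot
import cv2
st=bot.observe()
print(st["clock"],where(st),st["force"],st["tool_rot"])
n,(x,y,w,hh)="scene",(270,150,110,100)
f=bot.grab_frame(n)["frame"][y:y+hh,x:x+w]
cv2.imwrite("pics/c.png",cv2.resize(f,None,fx=5,fy=5,interpolation=2))
E
```

```text
7.3 [-34.9   0.7 -18.4] [ -3.46430852 -15.90973238  -1.38248425] [-3.14093931 -0.11902893  1.45591704]
```

View pics/c.png

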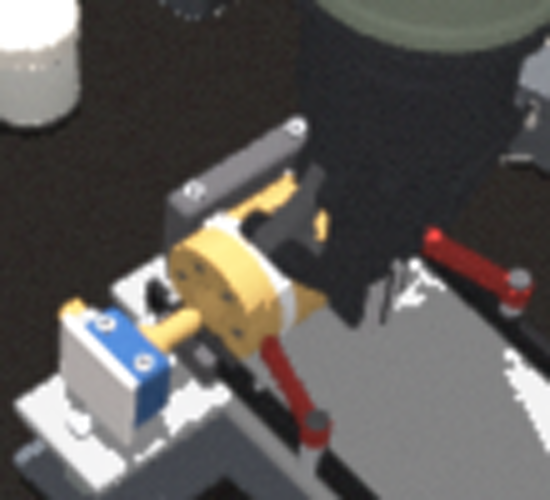

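The force jump to 16 N at u=-35 mm means the resonator is against the stop. Both catch noses look swung in behind it. I'll ease back slowly and check.

Request:
{"method": "servo_tool", "body": {"plan": [[0,0,0,0,0,0,0],[0,0,0,0,0,0,0],[0,-0.2,0,0,0,0,0],[0,-0.4,0,0,0,0,0],[0,-0.6,0,0,0,0,0],[0,-0.8,0,0,0,0,0],[0,-1.0,0,0,0,0,0],[0,-1.2,0,0,0,0,0]]}}

```text
clock: 8.15
position: [0.617, -0.0124, 0.0548]
tool_rot: [-3.141, -0.122, 1.457]
force: [-0.5, -0.1, -0.1]
grip_width: 0.0001
finger_force: 0.0
```

```bash
python3 - <<'E'
from h import *
from workcell import bot
import cv2
st=bot.observe()
print(st["clock"],where(st),st["force"],st["tool_rot"])
n,(x,y,w,hh)="scene",(270,150,110,100)
f=bot.grab_frame(n)["frame"][y:y+hh,x:x+w]
cv2.imwrite("pics/d.png",cv2.resize(f,None,fx=5,fy=5,interpolation=2))
print("lift/plate targets",rel(-.08,0,.12,st),rel(0,.155,.12,st),rel(0,.155,.014,st))
E
```

```text
8.15 [-44.8   1.  -18.5] [-0.52480012 -0.12694502 -0.11136046] [-3.14146887 -0.1217449   1.45743421]
lift/plate targets [ -3.52  -0.11 -10.15  -0.02   0.02   0.11] [  4.51 -15.6  -10.15  -0.02   0.02   0.11] [  4.51 -15.59   0.45  -0.02   0.02   0.11]
```

View pics/d.png

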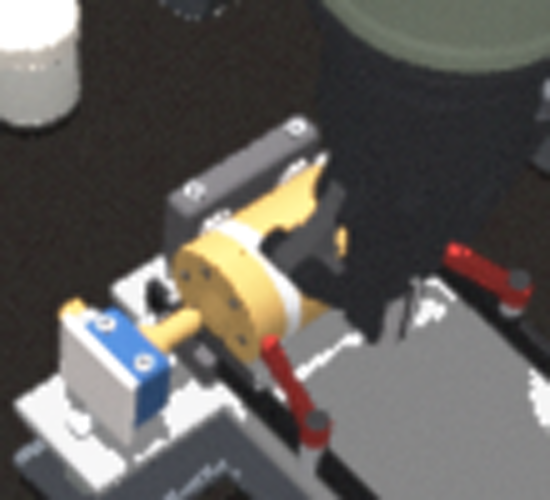

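The fingers are free (0 N) and the resonator hasn't moved. Both noses sit at their rest pixels. I'll lift and go round to the outer side of the push plate.

Request:
{"method": "servo_tool", "body": {"plan": [[0,-0.3,0,-2,0,0,0],[0,-0.3,0,-5,0,0,0],[0,-0.3,0,-8,0,0,0],[0,0,-2,-10.2,0,0,0],[0,1,-5,-10.2,0,0,0],[0,2,-8,-10.2,0,0,0],[0,3,-11,-10.2,0,0,0],[0,4,-14,-10.2,0,0,0],[0,4.5,-15.6,-10.2,0,0,0],[0,4.5,-15.6,-10.2,0,0,0]]}}

```text
clock: 9.2
position: [0.4641, 0.0383, 0.1619]
tool_rot: [-3.141, -0.123, 1.459]
force: [-0.2, 0.7, 0.5]
grip_width: -0.0002
finger_force: 0.0
```

```bash
python3 - <<'E'
from h import *
from workcell import bot
import cv2
st=bot.observe()
print(st["clock"],where(st),st["force"])
o=[]
for n,(x,y,w,hh) in dict(top=(280,150,120,120),scene=(260,160,120,120)).items():
    f=bot.grab_frame(n)["frame"][y:y+hh,x:x+w]; o.append(cv2.resize(f,None,fx=3.33,fy=3.33,interpolation=2))
cv2.imwrite("pics/e.png",np.hstack(o))
print(rel(0,.155,.014,st))
E
```

```text
9.2 [   0.8 -156.7 -120.8] [-0.16816029  0.69102436  0.5040741 ]
[-0.08  0.19 10.68 -0.06 -0.02  0.18]
```

View pics/e.png

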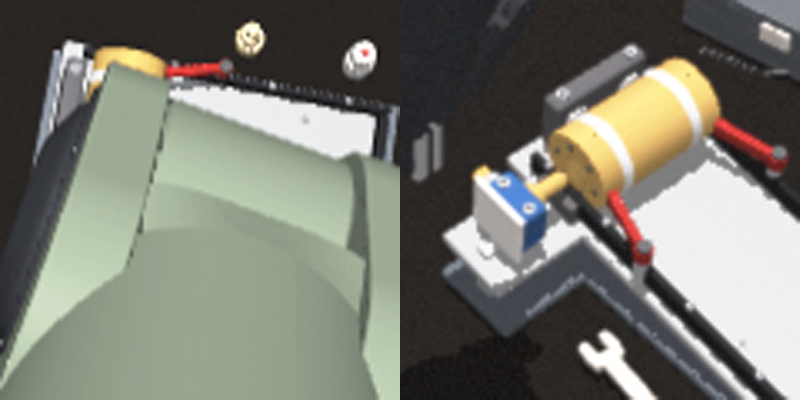

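The resonator is nested against the stop with both red catches behind it, at scene crop (625,220) and (740,135). The bystanders are in place. I'll go down beside the push plate.

Request:
{"method": "servo_tool", "body": {"plan": [[0,0,0.2,3,0,0,0],[0,0,0.2,6,0,0,0],[0,0,0.2,9,0,0,0],[0,0,0.2,10.6,0,0,0],[0,0,0.2,10.6,0,0,0],[0,0,1.2,10.6,0,0,0],[0,0,2.0,10.6,0,0,0],[0,0,2.5,10.6,0,0,0],[0,0,2.8,10.6,0,0,0]]}}

```text
clock: 10.2
position: [0.4961, 0.047, 0.057]
tool_rot: [3.14, -0.122, 1.458]
force: [-0.6, 0.1, 0.0]
grip_width: -0.0002
finger_force: 0.0
```

```bash
python3 - <<'E'
from h import *
from workcell import bot
st=bot.observe(); print(st["clock"],where(st),st["force"])
E
```

```text
10.2 [   0.2 -125.9  -15.1] [-0.64314702  0.10213186  0.00673756]
```

Request:
{"method": "servo_tool", "body": {"plan": [[0,0,0.3,0,0,0,0],[0,0,0.6,0,0,0,0],[0,0,0.9,0,0,0,0],[0,0,1.2,0,0,0,0],[0,0,1.4,0,0,0,0],[0,0,1.6,0,0,0,0],[0,0,1.8,0,0,0,0],[0,0,2.0,0,0,0,0]]}}

```text
clock: 11.0
position: [0.5149, 0.0447, 0.0563]
tool_rot: [-3.141, -0.122, 1.457]
force: [-1.3, 0.7, 0.8]
grip_width: -0.0002
finger_force: 0.7
```

```bash
python3 - <<'E'
from h import *
from workcell import bot
import cv2
st=bot.observe(); print(st["clock"],where(st),st["force"])
f=bot.grab_frame("scene")["frame"][160:260,260:360]
cv2.imwrite("pics/f.png",cv2.resize(f,None,fx=5,fy=5,interpolation=2))
E
```

```text
11.0 [   0.  -107.   -14.5] [-1.33131546  0.68484697  0.8372719 ]
```

View pics/f.png

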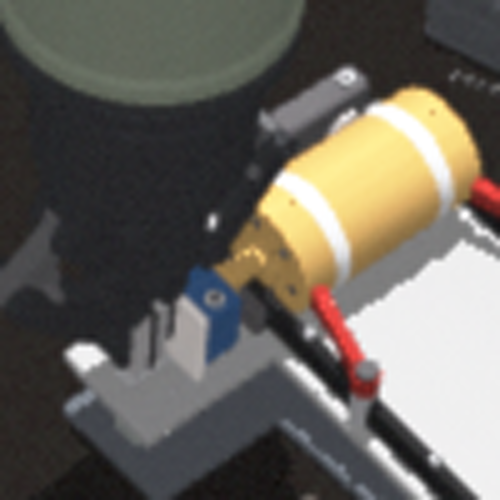

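The carriage is moving at friction force, with the probe at the bore. That was my last picture, so from here I go by force, in small steps up to the end stop.

Request:
{"method": "servo_tool", "body": {"plan": [[0,0,0.2,0,0,0,0],[0,0,0.4,0,0,0,0],[0,0,0.55,0,0,0,0],[0,0,0.7,0,0,0,0]]}}

```text
clock: 11.45
position: [0.5219, 0.0439, 0.0563]
tool_rot: [-3.141, -0.122, 1.457]
force: [-1.8, 0.8, 1.1]
grip_width: 0.0002
finger_force: 0.6
```

Request:
{"method": "servo_tool", "body": {"plan": [[0,0,0.15,0,0,0,0],[0,0,0.3,0,0,0,0]]}}

```text
clock: 11.65
position: [0.5239, 0.0437, 0.0562]
tool_rot: [-3.139, -0.122, 1.457]
force: [-12.5, 0.1, 9.9]
grip_width: -0.0003
finger_force: 6.5
```

```bash
python3 - <<'E'
from h import *
from workcell import bot
st=bot.observe(); print(st["clock"],where(st),st["force"])
E
```

```text
11.65 [  0.  -97.9 -14.3] [-12.537154     0.14265476   9.85447202]
```

The force jumped to 12.5 N at 98 mm. I expected about 99 mm for the full 22 mm, and the bore mouth was passed 10 mm earlier at only 1.3 N, so this is the end stop. I'll back off and lift away.

Request:
{"method": "servo_tool", "body": {"plan": [[0,0,0.1,0,0,0,0],[0,0,0.1,0,0,0,0],[0,0,-0.3,0,0,0,0],[0,0,-1.5,0,0,0,0],[0,0,-3.5,0,0,0,0],[0,0,-5,0,0,0,0],[0,0,-5,-3,0,0,0],[0,0,-5,-7,0,0,0],[0,0,-5,-11,0,0,0],[0,0,-5,-11,0,0,0]]}}

```text
clock: 12.65
position: [0.4758, 0.0354, 0.1697]
tool_rot: [3.135, -0.123, 1.457]
force: [-0.1, 0.0, -1.5]
grip_width: 0.0001
finger_force: 0.0
```

```bash
python3 - <<'E'
from h import *
from workcell import bot
import cv2
st=bot.observe(); print(st["clock"],where(st),st["force"])
def feats(f):
    g=cv2.cvtColor(f[160:260,260:390],cv2.COLOR_BGR2HSV); r={}
    for k,lo,hi in(("blue",(100,150,60),(125,255,255)),("red",(0,170,90),(6,255,255))):
        m=cv2.inRange(g,lo,hi); n,l,s,ce=cv2.connectedComponentsWithStats(m)
        r[k]=[(s[i][:4]+[260,160,0,0],s[i][4],(ce[i]+[260,160]).round(1)) for i in range(1,n) if s[i][4]>20]
    return r
a=C["scene"]["frame"]; b=bot.grab_frame("scene")["frame"]
print(feats(a)); print(feats(b))
for h in(.035,.045): print("22mm shift px",proj("scene",world(p,ramp(p[3],p[5]-.022,h)))-proj("scene",world(p,ramp(p[3],p[5],h))))
E
```

```text
12.65 [   0.2 -144.8 -128.7] [-0.12399524  0.01411973 -1.51017665]
{'blue': [(array([291, 212,   9,  11]), np.int32(39), array([294.6, 217.7]))], 'red': [(array([355, 196,  20,  14]), np.int32(88), array([363.4, 202.2])), (array([323, 218,   9,  15]), np.int32(37), array([326.6, 225. ]))]}
{'blue': [(array([299, 207,   8,  11]), np.int32(37), array([302.5, 212.6]))], 'red': [(array([355, 196,  21,  15]), np.int32(93), array([363.5, 202.3])), (array([322, 217,  10,  17]), np.int32(44), array([326.3, 224.5]))]}
22mm shift px [ 9.37108921 -6.05772158]
22mm shift px [ 9.45040427 -6.07659519]
```

The catches are unchanged. The carriage's pixel shift comes out a little short of 22 mm, so I'll measure it to sub-pixel accuracy.

```bash
python3 - <<'E'
from h import *
from workcell import bot
import cv2
a=C["scene"]["frame"]; b=bot.grab_frame("scene")["frame"]
up=lambda f:cv2.resize(f,None,fx=8,fy=8,interpolation=cv2.INTER_CUBIC)
for (x,y,w,h) in [(281,210,20,30),(286,209,18,22),(281,212,12,26)]:
    t=up(a[y:y+h,x:x+w]); S=up(b[y-15:y+h+10,x-8:x+w+20])
    m=cv2.matchTemplate(S,t,cv2.TM_CCOEFF_NORMED); _,v,_,l=cv2.minMaxLoc(m)
    print(round(v,3),np.array(l)/8-[8,15])
# static check: stop
x,y,w,h=300,172,36,30
t=up(a[y:y+h,x:x+w][:14]); S=up(b[y-8:y+h,x-8:x+w+8]); m=cv2.matchTemplate(S,t,5); _,v,_,l=cv2.minMaxLoc(m); print("stop",v,np.array(l)/8-8)
E
```

```text
0.828 [ 7.875 -5.125]
0.724 [ 7.625 -5.25 ]
0.957 [ 8.    -5.125]
stop 0.9728200435638428 [0. 0.]
```

The measured travel is about 18.7 mm against the expected 22 mm, so I'm not sure it's home. I'll push again, a little lower on the plate and more firmly, and watch where it stalls.

Request:
{"method": "servo_tool", "body": {"plan": [[0,0,0,4,0,0,0],[0,0,0,8,0,0,0],[0,0,0,11.6,0,0,0],[0,0,0,11.6,0,0,0],[0,0,1.5,11.6,0,0,0],[0,0,3,11.6,0,0,0],[0,0,3.8,11.6,0,0,0],[0,0,4.2,11.6,0,0,0],[0,0,4.4,11.6,0,0,0],[0,0,4.5,11.6,0,0,0]]}}

```text
clock: 13.75
position: [0.5196, 0.0449, 0.0506]
tool_rot: [-3.141, -0.122, 1.457]
force: [-0.3, 0.3, -0.3]
grip_width: 0.0001
finger_force: 0.0
```

Request:
{"method": "servo_tool", "body": {"plan": [[0,0,0.1,0,0,0,0],[0,0,0.2,0,0,0,0]]}}

```text
clock: 13.95
position: [0.5216, 0.0447, 0.0504]
tool_rot: [-3.141, -0.122, 1.457]
force: [-0.2, -0.4, 0.4]
grip_width: -0.0001
finger_force: 0.0
```

```bash
python3 - <<'E'
from h import *
from workcell import bot
st=bot.observe(); print(st["clock"],where(st),st["force"],st["moment"])
E
```

```text
13.95 [ 1.000e-01 -1.003e+02 -8.600e+00] [-0.21742136 -0.35238352  0.4140648 ] [-0.13072267 -0.03233563  0.00035625]
```

Request:
{"method": "servo_tool", "body": {"plan": [[0,0,0.1,0,0,0,0],[0,0,0.2,0,0,0,0],[0,0,0.3,0,0,0,0]]}}

```text
clock: 14.25
position: [0.5238, 0.0444, 0.0503]
tool_rot: [-3.139, -0.122, 1.457]
force: [-11.7, 0.7, 9.5]
grip_width: -0.0002
finger_force: 5.8
```

Request:
{"method": "servo_tool", "body": {"plan": [[0,0,0.1,0,0,0,0],[0,0,0.1,0,0,0,0]]}}

```text
clock: 14.45
position: [0.5238, 0.0444, 0.0502]
tool_rot: [-3.137, -0.122, 1.457]
force: [-13.6, 0.2, 11.8]
grip_width: -0.0
finger_force: 7.0
```

```bash
python3 - <<'E'
from h import *
from workcell import bot
st=bot.observe(); print(st["clock"],where(st),st["force"],st["moment"])
E
```

```text
14.45 [  0.  -98.1  -8.3] [-13.5853208    0.2274155   11.79140545] [0.16528003 2.44197185 0.33599723]
```

It stalls hard at the same spot (98.1 mm, 14 N), so it looks like the end stop. I'll retreat and swing the arm clear so the top camera can confirm.

Request:
{"method": "servo_tool", "body": {"plan": [[0,0,-0.4,0,0,0,0],[0,0,-2,0,0,0,0],[0,0,-4.5,0,0,0,0],[0,0,-5,-3,0,0,0],[0,0,-5,-7,0,0,0],[0,0,-5,-11,0,0,0],[0,2,-6,-14,0,0,0],[0,5,-7,-16,0,0,-3],[0,9,-8,-18,0,0,-6],[0,13,-9,-18,0,0,-10]]}}

```text
clock: 15.45
position: [0.4492, 0.1621, 0.2475]
tool_rot: [3.116, -0.122, 1.634]
force: [1.2, 1.2, -0.5]
grip_width: -0.0001
finger_force: 0.0
```

Request:
{"method": "servo_tool", "body": {"plan": [[0,4,-1,0,0,0,-4],[0,8,-2,0,0,0,-8],[0,12,-3,0,0,0,-12],[0,16,-4.5,0,0,0,-16],[0,20,-6,0,0,0,-20],[0,24,-7.5,0,0,0,-24],[0,28,-9,0,0,0,-28],[0,31,-10,0,0,0,-32],[0,31,-10,0,0,0,-32]]}}

```text
clock: 16.35
position: [0.3269, 0.466, 0.2798]
tool_rot: [3.059, -0.092, 2.202]
force: [0.1, -0.4, -0.4]
grip_width: 0.0001
finger_force: 0.0
```

```bash
python3 - <<'E'
from h import *
from workcell import bot
import cv2
st=bot.observe(); print(st["clock"],st["position"])
up=lambda f:cv2.resize(f,None,fx=8,fy=8,interpolation=cv2.INTER_CUBIC)
for n,R in dict(top=[(297,217,24,18),(299,218,20,12),(298,229,22,6)],scene=[(281,210,20,30),(281,212,12,26)]).items():
    a=C[n]["frame"]; b=bot.grab_frame(n)["frame"]; cv2.imwrite(f"pics/{n}z.png",b)
    e=[proj(n,world(p,ramp(p[3],p[5]-.022,h)))-proj(n,world(p,ramp(p[3],p[5],h))) for h in(.04,)]
    print(n,"22mm:",e[0].round(2))
    for (x,y,w,h) in R:
        t=up(a[y:y+h,x:x+w]); S=up(b[y-15:y+h+10,x-10:x+w+20])
        m=cv2.matchTemplate(S,t,5); _,v,_,l=cv2.minMaxLoc(m); print(round(v,3),np.array(l)/8-[10,15])
    # bystanders: pixels changed
    d=(np.abs(a.astype(int)-b).max(2)>60).astype(np.uint8)
    k,l,s,ce=cv2.connectedComponentsWithStats(d)
    print([(s[i][:5].tolist()) for i in range(1,k) if s[i][4]>25])
E
```

```text
16.35 [0.32690105 0.4659539  0.2798165 ]
top 22mm: [ 1.72 -9.92]
0.57 [ 1.625 -8.25 ]
0.525 [ 1.625 -8.375]
0.836 [ 1.125 -8.5  ]
[[308, 164, 22, 11, 137], [294, 174, 35, 65, 1052], [371, 178, 27, 45, 835], [22, 318, 13, 4, 33], [0, 353, 22, 19, 281], [269, 369, 11, 13, 112]]
scene 22mm: [ 9.41 -6.07]
0.829 [ 7.875 -5.125]
0.957 [ 8.    -5.125]
[[0, 0, 35, 85, 2261], [282, 177, 74, 67, 2088], [363, 232, 55, 51, 1366], [0, 301, 87, 99, 1727], [0, 391, 7, 9, 32]]
```

Both cameras give about 18.7 mm of travel, so either the carriage started about 3 mm in or something blocks it. I'll check numerically where the probe tip started and whether the push moved the resonator.

```bash
cat > ray.py <<'E'
from h import *
from scipy.optimize import fsolve
def inv(n,uv,h): # pixel -> (u rel seat, y) at height h above slope, mm
    r=fsolve(lambda q:proj(n,world(p,ramp(p[3]+q[0],q[1],h)))-uv,[0,.05]); return (r*1000).round(1)
E
python3 - <<'E'
from ray import *
import cv2
print("tip0 top",inv("top",cz("top",177,322),.025),"scene",inv("scene",cz("scene",202,202),.026))
# brass mask between probe base & tip in top start frame
f=C["top"]["frame"]; print("top col strip start (rows 205-224), cols 309-314")
for r in range(205,222): print(r,[tuple(int(v) for v in f[r,x]) for x in (310,311,312,313)])
e=cv2.imread("pics/e.png")[:,400:800]; e=cv2.resize(e,(120,120),interpolation=cv2.INTER_AREA)
b=cv2.imread("pics/scenez.png")[160:280,260:380]
up=lambda f:cv2.resize(f,None,fx=8,fy=8,interpolation=cv2.INTER_CUBIC)
for nm,(x,y,w,h) in dict(res=(60,18,36,40),band=(80,20,18,22),farEnd=(76,16,22,30),stop=(44,14,30,18),catch=(60,56,16,24)).items():
    t=up(e[y:y+h,x:x+w]);S=up(b[y-6:y+h+6,x-6:x+w+6]); m=cv2.matchTemplate(S,t,5);_,v,_,l=cv2.minMaxLoc(m);print(nm,round(v,3),np.array(l)/8-6)
print("2mm y in px",proj("scene",world(p,ramp(p[3],-.002,.05)))-proj("scene",world(p,ramp(p[3],0,.05))))
E
```

```text
tip0 top [ 0.5 52.4] scene [-1.5 54.1]
top col strip start (rows 205-224), cols 309-314
205 [(240, 240, 239), (240, 239, 239), (240, 239, 239), (240, 240, 239)]
206 [(240, 240, 239), (240, 240, 239), (240, 239, 239), (240, 239, 239)]
207 [(194, 192, 191), (220, 219, 218), (218, 218, 217), (240, 239, 239)]
208 [(100, 99, 98), (130, 133, 134), (126, 125, 125), (164, 162, 162)]
209 [(101, 174, 219), (106, 185, 228), (96, 166, 208), (65, 62, 63)]
210 [(123, 218, 247), (134, 231, 253), (115, 206, 241), (59, 79, 93)]
211 [(126, 223, 250), (135, 234, 253), (114, 205, 241), (66, 92, 108)]
212 [(131, 229, 252), (131, 229, 252), (111, 199, 238), (69, 84, 94)]
213 [(135, 233, 253), (128, 225, 251), (107, 190, 231), (77, 84, 91)]
214 [(138, 236, 253), (124, 221, 249), (102, 181, 224), (73, 76, 78)]
215 [(140, 238, 254), (120, 216, 246), (100, 161, 197), (119, 117, 116)]
216 [(140, 238, 254), (118, 210, 244), (96, 143, 171), (135, 133, 132)]
217 [(132, 231, 252), (114, 203, 240), (97, 129, 148), (136, 134, 132)]
218 [(134, 232, 253), (121, 217, 247), (109, 164, 196), (130, 139, 144)]
219 [(136, 233, 253), (121, 217, 246), (109, 186, 226), (131, 166, 187)]
220 [(184, 177, 196), (144, 163, 180), (126, 144, 161), (112, 132, 145)]
221 [(214, 136, 79), (198, 133, 86), (191, 127, 82), (177, 121, 83)]
res 0.999 [0.125 0.   ]
band 0.999 [0.125 0.   ]
farEnd 0.999 [0.125 0.   ]
stop 0.998 [0.125 0.   ]
catch 0.997 [0. 0.]
2mm y in px [ 0.78667923 -0.50446697]
```

The evidence says it's home:
- **Start position:** the probe tip began at about y = 52–53 mm, not 55, so the carriage started about 3 mm in.
- **End position:** the tip is now at about 34 mm, which is roughly 11–12 mm inside the bore.
- **Stall:** it was hard and repeated at the same place.
- **Surroundings:** the resonator and catches didn't move during the push, and the only image changes outside the nest are where the arm itself moved.

I'm handing it in.

```bash
python3 -c "
from workcell import bot
print(bot.job_done())"
```

```text
the job is handed in; nothing more can be done
None
```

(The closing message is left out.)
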